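# Charge the wash cabinet through its slot with the loading boat

## Task

Take the long-handled loading boat by its grip, slide its trough with the bearing in it level through the slot in the cover plate of the wash cabinet, and tip the boat towards its open side inside so that the bearing drops into the cabinet. Touch the cover plate with neither boat nor bearing, and do not touch the bearing with the fingers. Then draw the empty boat out, stand it flat on the table, let go, and leave the other things on the table where they are.

Things in the scene. Friction and masses are not known exactly. Their poses are not given: they have to be found in the camera images.
- loading_boat: Loading boat, loose, 0.41 kg, 268 mm long: an aluminium trough (66 mm in x, 62 mm in y, 14 mm high walls at nose, rear and left; no wall on the right, -y) on a 10 mm steel rod. Origin: centre of the trough's underside; x to the nose, z up. Rod axis along x, 12 mm above the underside, back to a 24 mm thick counterweight at x = -185 to -235 mm. Loaded, the trough is 62 mm wide and 22 mm high.
- boat_grip (a point): Point to grasp on the boat's black upright grip plate, at x = -150 mm on the rod, 55 mm above the boat's underside. The plate is 40 mm long (x), 12 mm thick (y), 15 to 75 mm above the underside; fingers close along y. Axes as the boat's. The loaded boat's centre of mass lies about 40 mm ahead of the plate, the empty one's at the plate.
- boat_floor (a point): Middle of the trough's inner floor, 3 mm above the boat's origin (floor 3 mm thick); axes as the boat's. Level, the bearing stays put; friction 0.48 to 0.72 makes it slide off the open right side (-y) when the boat is rolled about the rod by 26 to 36 degrees, right side down; 45 to 50 degrees is sure.
- bearing: Steel taper-roller bearing cone, 50 mm diameter, 18 mm high, about 0.12 kg, loose, lying flat in the boat's trough at the start. Origin: centre of its underside, z its axis.
- wash_cabinet: Fixed metal wash cabinet, wire grate on top, 140 mm deep (x), 170 wide, 155 high. Origin: on the table under the middle of the slot, at the outer face of the cover plate; x points level into the cabinet, y to the left seen from the front. Inside: x 4 to 136 mm, y -106 to 56 mm (more room on the right), floor at z = 8 mm, grate at 149 mm.
- cover_plate: Fixed upright steel front plate of the cabinet, 4 mm thick (cabinet x 0 to 4 mm), y -110 to 60 mm, z up to 155 mm, pierced by the slot. Same origin and axes as the cabinet. Four 3 mm bolt heads stand on its corners.
- slot (a point): Middle of the slot at the plate's outer face, 90 mm above the table; axes as the cabinet's. The slot is a rectangle 80 mm wide (y) and 44 mm high (z 68 to 112 mm).
- tape_roll: Brown packing-tape roll, 94 mm diameter, 24 mm high, lying loose; bystander. Origin under its centre.
- outer_ring_2: Thin steel bearing ring, 48 mm diameter, 12 mm high, loose; bystander. Origin under its centre.
- spare_bearing: A second bearing cone like the one in the boat, 50 mm diameter, 18 mm high, lying loose on the table; bystander, not to be loaded. Origin under its centre.

How it is judged:
By the outcome, as a careful person would: the job done as asked, in the order asked, and still so for the second after the job is handed in, with the robot touching nothing.
It also fails if it takes over 67 s, if anything falls off the work surface, if the arm or the gripper's body presses on something with over 40 N, if the wrist force passes 120 N, or if a joint passes its speed limit or range.

## Robot

A 6-joint arm with a two-finger parallel gripper is mounted at the origin on a cart in front of the work surface, level with it; the furniture and walls round the work are solid. World frame = base frame: x ahead of the robot, y to its left, z up, the work surface at z = 0. Lengths are in mm, angles in rad, forces in N, time in s.
With the tool pointing down it reaches from about 250 to 850 mm from the base axis. Payload 12.5 kg.
Tool frame: the origin (TCP) lies on the centre line of the jaws, within the pads' length; the fingertips stand 17 mm ahead of it and the grasp point (between the pads) lies 2 mm behind it (arm.tips_ahead is the distance from the TCP to the fingertips, in mm); z points along the fingers, y is the direction in which the jaws open and shut (so a half turn about z gives the same grasp; the last joint's range is limited). The gripper opens to 93 mm and grips with 3 to 60 N. Pads are 15 mm wide; open, the fingers measure 128 mm over their backs; the gripper's body (75 mm by 188 mm) begins 65 mm behind the grasp point.
Start: joints at [-1.294, 0.351, 1.652, -0, 1.139, -0.085], TCP at [194.695, -514.372, 235.633] pointing down, gripper open.
Joint ranges: [-2.75, 2.75], [-0.79, 2.1], [0.01, 2.65], [-1.57, 4.71], [0.07, 3.14], [-2.87, 2.87]. Speed limits (rad/s): [2.22, 2.22, 2.79, 3.14, 3.14, 3.14].

## Interface

Orientations are given as a 3x3 rotation matrix whose columns are the frame's x, y, z axes.
In Python, from station import arm gives the robot as it stands.
- The arm moves only by the tool arm_command, never from a script. Its argument "deltas" is a list of rows, each an object with "xyz": the shift along the tool's x, y, z in m, a list of three; "rot": the turn, a rotation vector about the tool's x, y, z in degrees, a list of three; "hand": the opening, from 0 (shut) to 1 (fully open). A call has exactly 10 rows; each row shifts and turns the commanded pose from where the row before left it, along the tool's axes as they then stand; what a row does not reach is not made up. A row lasts 1/8 s, in which the tool goes at most 62.5 mm and 10.7 degrees, less where a joint would pass 70% of its speed; a pose out of reach is approached as far as the arm can. A call with a gripper value outside its range is refused whole. The fingers move at their own pace and stop on an object; "newtons" is the grip in N (left out, the last holds). Time passes only in rows, so rows that do not move let the fingers close, or fill a call up. It gives the time, the measured TCP pose, the force and the opening at its end, in the units of the state.
- arm.read_state(): the state, without advancing time (a new reading comes with each control period).
- arm.camera(name): name is "scene" or "top"; returns a dict with "frame" (400x640x3 uint8, blue, green, red), "camera_matrix" (3x3 intrinsics, pixels), "T" (4x4, takes a point from camera to world coordinates). Camera axes: x right, y up, looking along -z (the intrinsics and any distortion apply to the point x, -y, -z); pixel columns grow to the right and rows downward; lengths in mm; the calibration is good to about 2 mm. A picture is of the moment at which its call begins. There is no depth.
- arm.job_done(): hands the job in, once; it reports no verdict.
The state is a dict: "t": time; "joints": joint angles; "dq": joint speeds; "tau": joint torques, N m; "tool_pos": TCP position; "eef_rot": TCP orientation; "contact_force": force on the tool from outside, world axes, zero at the start; "moment": the same for the moment, N m; "opening": finger opening in mm.
Only numpy, scipy, OpenCV 4.12 (cv2) and the standard library are available. Lean on these libraries where they do the work, as an engineer would, in place of code of your own. Each camera call takes 0.05 s, during which the arm holds its last target.

## Working session

There is one attempt and no reset: what is moved stays moved. The work goes in short steps, Python scripts to look and compute and a tool call to move; the robot and the scene stay as the last step left them, time stands still between calls to the robot, and variables do not carry over. Pictures are saved under pics/ and viewed, and the job is handed in when it is done.

Besides the shell and the picture viewer there is one more tool, called after ">>>" in YAML: its name, and indented under it one key for each argument. arm_command: Moves the arm, as the interface text tells. Its arguments: {"type":"object","properties":{"deltas":{"type":"array"},"newtons":{"type":"number"}},"required":["deltas"]}

```bash
mkdir -p pics; ls
python3 - <<'E'
from station import arm
import cv2,numpy as np
for n in ("scene","top"):
    c=arm.camera(n); cv2.imwrite(f"pics/{n}0.png",c["frame"]); print(n,c["camera_matrix"],np.round(c["T"],4).tolist(),[k for k in c])
s=arm.read_state(); print(s["t"],s["tool_pos"],s["eef_rot"],s["opening"],arm.tips_ahead)
E
```

```text
pics
scene [[472.06609383   0.         319.87983436]
 [  0.         472.06609383 203.27047611]
 [  0.           0.           1.        ]] [[0.8745, 0.1816, -0.4498, 2.99], [-0.4847, 0.3642, -0.7953, -1160.415], [0.0194, 0.9135, 0.4065, 603.9668], [0.0, 0.0, 0.0, 1.0]] ['frame', 'camera_matrix', 'T']
top [[374.9989866    0.         318.17861956]
 [  0.         374.9989866  197.32261132]
 [  0.           0.           1.        ]] [[-0.0132, 0.9885, -0.1507, 431.6692], [-0.9999, -0.0117, 0.0107, -141.5406], [0.0088, 0.1508, 0.9885, 920.6241], [0.0, 0.0, 0.0, 1.0]] ['frame', 'camera_matrix', 'T']
0.1 [ 194.60700291 -514.133318    235.17652392] [[ 9.35266565e-01  3.53944025e-01 -2.83152611e-04]
 [ 3.53944133e-01 -9.35266116e-01  9.18777054e-04]
 [ 6.03726053e-05 -9.59521665e-04 -9.99999538e-01]] 93.00695611207287 17.0
```

View pics/scene0.png

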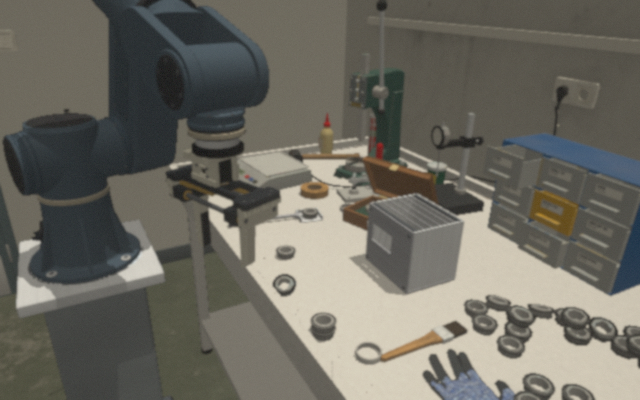

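View pics/top0.png

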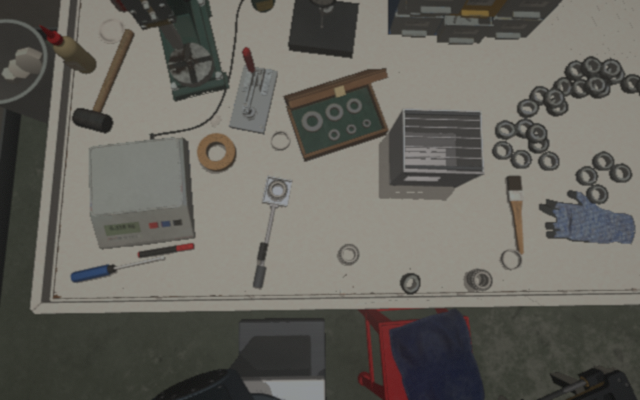

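Run:
```python
import cv2
a=cv2.imread("pics/scene0.png"); b=cv2.imread("pics/top0.png")
cv2.imwrite("pics/c1.png",cv2.resize(a[180:300,340:480],None,fx=5,fy=5,interpolation=2))
cv2.imwrite("pics/c2.png",cv2.resize(b[95:210,370:490],None,fx=5,fy=5,interpolation=2))
cv2.imwrite("pics/c3.png",cv2.resize(b[170:295,235:315],None,fx=4.8,fy=4.8,interpolation=2))
cv2.imwrite("pics/c4.png",cv2.resize(a[170:270,230:345],None,fx=5,fy=5,interpolation=2))
```

```text
(no output)
```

View pics/c1.png

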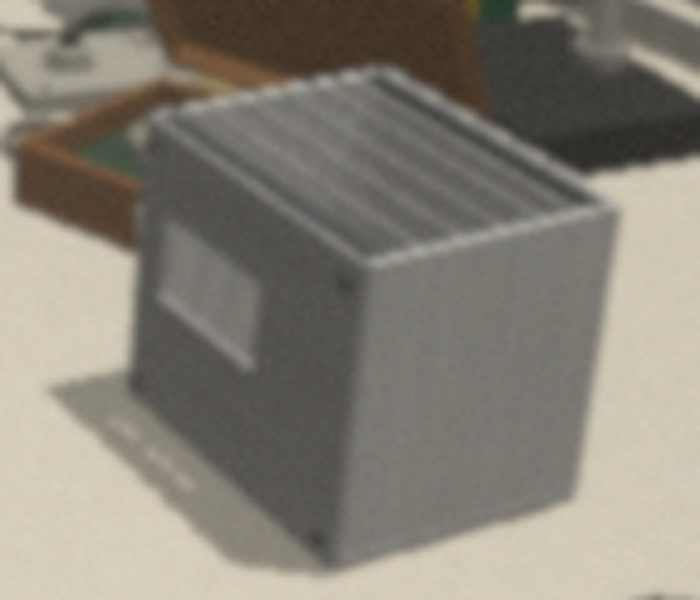

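View pics/c2.png

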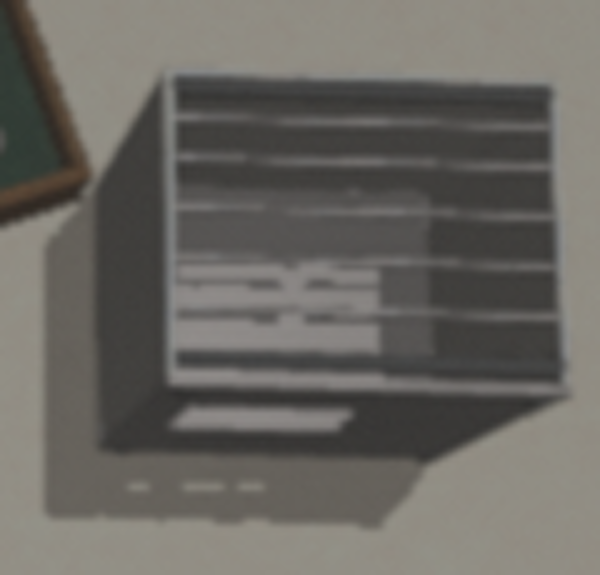

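View pics/c3.png

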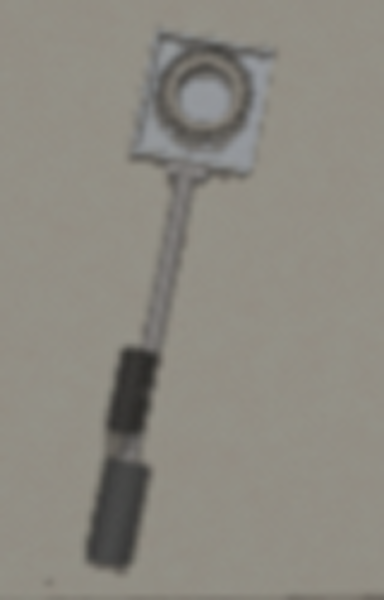

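View pics/c4.png

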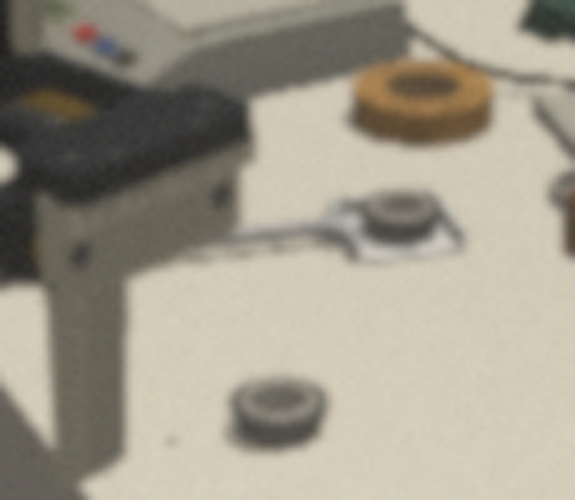

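```bash
cat > h.py <<'E'
import numpy as np, cv2
from scipy.optimize import least_squares
K={'s':(472.06609383,319.87983436,203.27047611),'t':(374.9989866,318.17861956,197.32261132)}
T={'s':np.array([[0.8745,0.1816,-0.4498,2.99],[-0.4847,0.3642,-0.7953,-1160.415],[0.0194,0.9135,0.4065,603.9668]]),
't':np.array([[-0.0132,0.9885,-0.1507,431.6692],[-0.9999,-0.0117,0.0107,-141.5406],[0.0088,0.1508,0.9885,920.6241]])}
def proj(c,p):
    q=(np.atleast_2d(p)-T[c][:,3])@T[c][:,:3]; f,u,v=K[c]
    return np.c_[u+f*q[:,0]/-q[:,2], v-f*q[:,1]/-q[:,2]]
def ray(c,u,v,z):
    f,a,b=K[c]; d=T[c][:,:3]@np.array([(u-a)/f,-(v-b)/f,-1]); o=T[c][:,3]
    return o+d*(z-o[2])/d[2]
def place(P,x,y,th,z=0):
    P=np.atleast_2d(P).astype(float);c,s=np.cos(th),np.sin(th)
    return np.c_[x+c*P[:,0]-s*P[:,1],y+s*P[:,0]+c*P[:,1],z+P[:,2]]
def fit(obs,x0):
    def r(p):
        return np.concatenate([proj(c,place(P,*p[:3]))[0]-uv for c,P,uv in obs])
    s=least_squares(r,x0,loss='soft_l1'); return s.x,r(s.x).reshape(-1,2)
E
python3 - <<'E'
from h import *
f=lambda x,y,z:(x,y,z)
t5=lambda u,v:np.array([u/5+370,v/5+95])-.4
s5=lambda u,v:np.array([u/5+340,v/5+180])-.4
obs=[('t',(0,60,155),t5(168,383)),('t',(0,-110,155),t5(568,393)),('t',(140,60,155),t5(168,73)),('t',(140,-110,155),t5(552,85)),('t',(0,60,0),t5(100,447)),('t',(0,-110,0),t5(425,460)),
('s',(0,60,155),s5(155,120)),('s',(0,-110,155),s5(368,267)),('s',(140,-110,155),s5(618,210)),('s',(140,60,155),s5(385,68)),('s',(0,60,0),s5(133,390)),('s',(0,-110,0),s5(335,567)),('s',(140,-110,0),s5(573,497)),
('s',(0,-40,112),s5(262,290)),('s',(0,-40,68),s5(250,370)),('s',(0,40,112),s5(170,220)),('s',(0,40,68),s5(155,303))]
for sel in ('ts','t','s'):
    o=[q for q in obs if q[0] in sel]
    p,r=fit(o,[550,-350,0]); print(sel,p[:2],np.degrees(p[2]));
    if sel=='ts':print(np.round(r,1).tolist())
b=lambda u,v:np.array([u/4.8+235,v/4.8+170])-.4
ob=[('t',(33,31,14),b(160,33)),('t',(33,-31,14),b(273,52)),('t',(-33,-31,3),b(248,174)),('t',(-33,31,14),b(133,157)),('t',(-235,12,12),b(87,565)),('t',(-235,-12,12),b(127,571)),('t',(-185,12,12),b(108,460)),('t',(-185,-12,12),b(148,465)),('t',(-130,6,75),b(124,348)),('t',(-130,-6,75),b(158,352))]
p,r=fit(ob,[450,-20,0]); print(p[:2],np.degrees(p[2]));print(np.round(r,1).tolist())
E
```

```text
ts [ 601.56738983 -389.543836  ] -2.084942375677796
[[0.5, -1.0], [1.5, -1.0], [-0.2, -2.7], [1.9, -3.1], [-0.4, -0.1], [2.4, -1.0], [-2.4, -1.0], [-1.0, 0.0], [0.7, -1.0], [-0.6, -0.0], [-1.8, 1.9], [-1.3, 2.6], [0.2, 1.5], [-0.9, -0.7], [-0.1, 0.5], [-2.0, -1.2], [-0.2, -1.4]]
t [ 598.67361943 -387.08487837] -2.3291552733844725
s [ 603.68336166 -389.80993547] -2.0068099215380046
[586.82094245 -50.86671168] -11.278853806855983
[[-0.5, -0.8], [0.6, -0.2], [0.9, 1.1], [-0.4, -0.5], [-0.4, -0.7], [1.3, -0.0], [-0.3, 0.0], [1.2, 0.9], [-0.3, 0.1], [-2.1, 0.3]]
```

```bash
cat >> h.py <<'E'
def overlay(img,c,roi,k,models,out):
    x0,y0,x1,y1=roi
    im=cv2.resize(img[y0:y1,x0:x1],None,fx=k,fy=k,interpolation=cv2.INTER_CUBIC)
    for pts,col,closed in models:
        q=((proj(c,pts)+.5-[x0,y0])*k).astype(np.int32)
        cv2.polylines(im,[q],closed,col,1,cv2.LINE_AA)
    cv2.imwrite(out,im)
def cab(p):
    R=lambda L:place(L,*p)
    M=[]
    M.append((R([(0,60,0),(0,60,155),(0,-110,155),(0,-110,0)]),(0,0,255),True))
    M.append((R([(140,60,0),(140,60,155),(140,-110,155),(140,-110,0)]),(0,255,255),True))
    for a in(60,-110):
        for z in(0,155):M.append((R([(0,a,z),(140,a,z)]),(0,255,0),False))
    M.append((R([(0,40,68),(0,40,112),(0,-40,112),(0,-40,68)]),(255,0,255),True))
    return M
E
python3 - <<'E'
from h import *
p=(601.6,-389.5,np.radians(-2.1))
overlay(cv2.imread("pics/scene0.png"),'s',(340,180,480,300),5,cab(p),"pics/o1.png")
overlay(cv2.imread("pics/top0.png"),'t',(370,95,490,210),5,cab(p),"pics/o2.png")
E
```

```text
(no output)
```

View pics/o1.png

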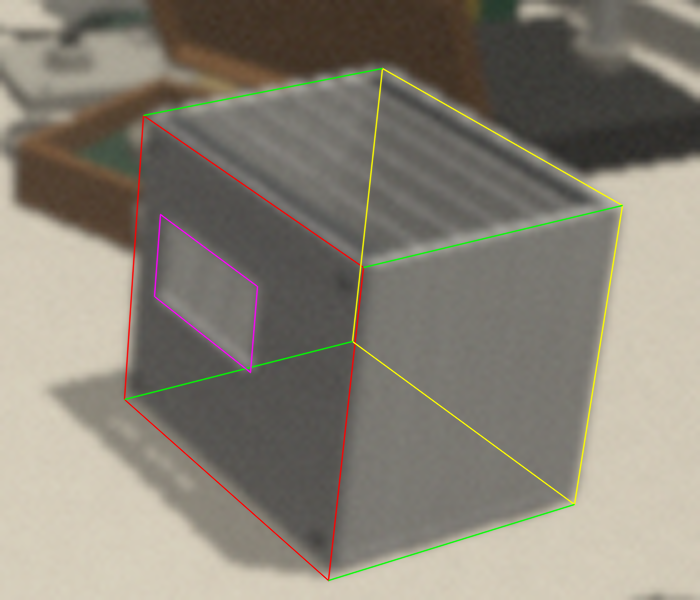

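View pics/o2.png

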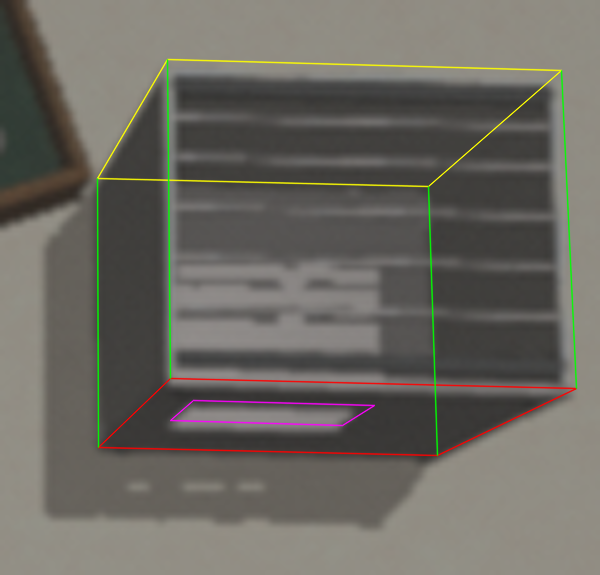

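Run:
```python
from h import *
t5=lambda u,v:np.array([u/5+370,v/5+95])-.4
s5=lambda u,v:np.array([u/5+340,v/5+180])-.4
obs=[('t',(0,60,155),t5(168,385)),('t',(0,-110,155),t5(568,395)),('t',(140,60,155),t5(166,70)),('t',(140,-110,155),t5(555,82)),('t',(0,60,0),t5(100,447)),('t',(0,-110,0),t5(428,460)),
('s',(0,60,155),s5(152,117)),('s',(0,-110,155),s5(366,268)),('s',(140,-110,155),s5(620,208)),('s',(140,60,155),s5(385,66)),('s',(0,60,0),s5(131,390)),('s',(0,-110,0),s5(333,570)),('s',(140,-110,0),s5(573,497)),
('s',(0,-40,112),s5(262,290)),('s',(0,-40,68),s5(250,370)),('s',(0,40,112),s5(168,217)),('s',(0,40,68),s5(155,303))]
for sel in ('ts','t','s'):
    o=[q for q in obs if q[0] in sel]
    def r(p): return np.concatenate([proj(c,place(np.array(P)*p[4],*p[:4]))[0]-uv for c,P,uv in o])
    s=least_squares(r,[600,-390,0,0,1]); print(sel,s.x, np.degrees(s.x[2]),np.round(r(s.x).reshape(-1,2),1).tolist())
```

```text
ts [ 6.02387383e+02 -3.89836293e+02 -3.83253730e-02  1.54246119e+00
  9.79642480e-01] -2.195882123243286 [[1.0, -1.7], [0.2, -1.6], [0.8, -1.0], [0.2, -1.2], [0.3, -0.5], [1.3, -1.4], [-1.2, 0.4], [-1.0, 0.0], [-1.1, -0.1], [-0.8, 1.3], [-0.7, 1.5], [-1.2, 0.8], [-1.0, 0.8], [-0.8, -0.6], [0.1, 0.3], [-1.0, -0.2], [0.4, -1.3]]
t [ 6.10718180e+02 -4.04437929e+02 -4.20878097e-02 -6.03223554e+01
  1.04846080e+00] -2.411453865918652 [[0.1, -0.5], [-0.3, -0.0], [0.2, 0.0], [-0.1, 0.0], [-0.5, 0.6], [0.7, -0.0]]
s [ 2.13236766e+03  1.56750880e+03 -3.56560764e-02 -1.52880902e+03
  3.47255018e+00] -2.042942694421777 [[-0.5, 0.2], [-0.0, -0.2], [-0.3, -0.4], [-0.3, 1.1], [-0.1, 1.3], [-0.3, 0.6], [-0.2, 0.5], [0.0, -0.8], [0.9, 0.0], [-0.3, -0.4], [1.1, -1.5]]
```

Run:
```python
from h import *
print('bearing s',ray('s',230+402/5,170+205/5,21),'t',ray('t',235+206/4.8,170+92/4.8,21))
print('tray nose-right s',ray('s',230+462/5,170+243/5,3),'rear-right',ray('s',230+358/5,170+258/5,0))
print('t',ray('t',235+270/4.8,170+54/4.8,3),ray('t',235+248/4.8,170+174/4.8,3))
```

```text
bearing s [596.20816802 -56.14893791  21.        ] t [590.04984656 -53.59991452  21.        ]
tray nose-right s [621.19869595 -84.22014916   3.        ] rear-right [560.79801823 -69.14090169   0.        ]
t [612.8424036  -84.95069626   3.        ] [550.22900011 -73.5136288    3.        ]
```

>>> arm_command:
  deltas:
    - {"xyz":[0.02,-0.0185,0],"rot":[0,0,2],"hand":1}
    - {"xyz":[0.0394,-0.0351,0],"rot":[0,0,0],"hand":1}
    - {"xyz":[0.0394,-0.0351,0],"rot":[0,0,0],"hand":1}
    - {"xyz":[0.0394,-0.0351,0],"rot":[0,0,0],"hand":1}
    - {"xyz":[0.0394,-0.0351,0],"rot":[0,0,0],"hand":1}
    - {"xyz":[0.0394,-0.0351,0],"rot":[0,0,0],"hand":1}
    - {"xyz":[0.0394,-0.0351,0],"rot":[0,0,0],"hand":1}
    - {"xyz":[0.0394,-0.0351,0],"rot":[0,0,0],"hand":1}
    - {"xyz":[0.0394,-0.0351,0],"rot":[0,0,0],"hand":1}
    - {"xyz":[0.0394,-0.0351,0],"rot":[0,0,0],"hand":1}

```text
t: 1.35
tool_pos: [441.8, -75.2, 235.6]
eef_rot: [[0.947, 0.321, -0.0], [0.321, -0.947, -0.0], [-0.0, 0.0, -1.0]]
contact_force: [0.4, -1.0, 0.3]
opening: 93.3
```

>>> arm_command:
  deltas:
    - {"xyz":[0,0,0.005],"rot":[0,0,4],"hand":1}
    - {"xyz":[0,0,0.005],"rot":[0,0,6],"hand":1}
    - {"xyz":[0,0,0.005],"rot":[0,0,8],"hand":1}
    - {"xyz":[0,0,0.005],"rot":[0,0,8],"hand":1}
    - {"xyz":[0,0,0.005],"rot":[0,0,4],"hand":1}
    - {"xyz":[-0.003,-0.017,0.02],"rot":[0,0,0],"hand":1}
    - {"xyz":[-0.003,-0.017,0.02],"rot":[0,0,0],"hand":1}
    - {"xyz":[-0.003,-0.018,0.015],"rot":[0,0,0],"hand":1}
    - {"xyz":[0,0,0],"rot":[0,0,0],"hand":1}
    - {"xyz":[0,0,0],"rot":[0,0,0],"hand":1}

```text
t: 2.6
tool_pos: [442.8, -24.6, 156.1]
eef_rot: [[0.981, -0.195, 0.0], [-0.195, -0.981, -0.0], [0.0, 0.0, -1.0]]
contact_force: [0.6, 0.9, 0.6]
opening: 93.1
```

Run:
```python
from station import arm
from h import *
for n in ("scene","top"):
    c=arm.camera(n); cv2.imwrite(f"pics/{n}1.png",c["frame"])
s=arm.read_state(); print(s["t"],s["tool_pos"],s["eef_rot"].tolist(),s["joints"])
b=cv2.imread("pics/top1.png");a=cv2.imread("pics/scene1.png")
cv2.imwrite("pics/d1.png",cv2.resize(b[160:300,210:330],None,fx=4,fy=4,interpolation=2))
cv2.imwrite("pics/d2.png",cv2.resize(a[100:260,200:360],None,fx=3.7,fy=3.7,interpolation=2))
```

```text
2.7 [442.94281644 -24.78594416 156.26615627] [[0.9806102463277023, -0.19596504444675736, 0.0011163118304595638], [-0.19596491288604428, -0.9806108817157821, -0.0002271082591655753], [0.001139172808438218, 3.946735353789871e-06, -0.9999993511346573]] [-1.60880950e-01  2.71049347e-01  1.99399092e+00 -5.90718926e-05
  8.75414111e-01  1.60719467e+00]
```

View pics/d1.png

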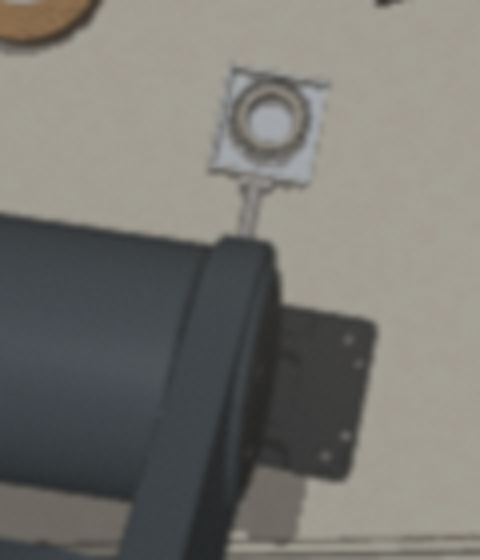

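View pics/d2.png

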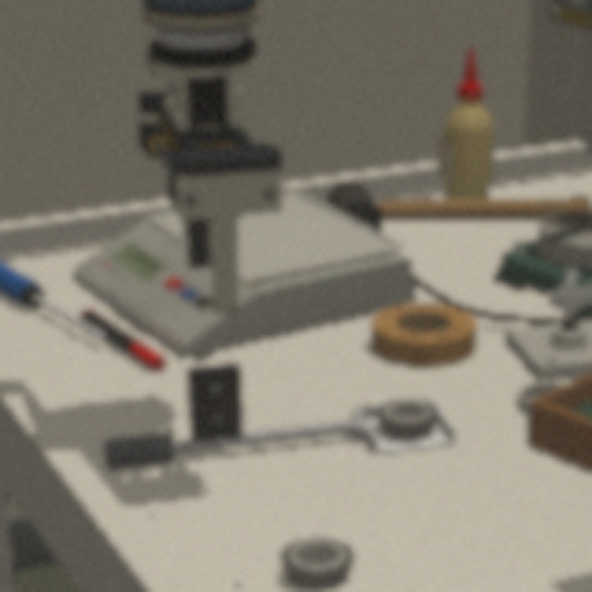

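Run:
```python
from h import *
g=lambda u,v:(200+u/3.7,100+v/3.7)
print('plate top centre',ray('s',*g(216,369),75),ray('s',*g(190,372),75),ray('s',*g(240,367),75),'plate bottom z15',ray('s',*g(218,440),15))
print('cw rear bottom',ray('s',*g(110,468),0),'bearing',ray('s',*g(408,412),21))
# near finger tip predicted
R=np.array([[.981,-.196,0],[-.196,-.981,0],[0,0,-1]])
t=np.array([442.9,-24.8,156.3])
for yy in (46.5,55,64): print(yy,(proj('s',t+R@np.array([0,yy,17]))[0]-[200,100])*3.7,(proj('s',t+R@np.array([0,-yy,17]))[0]-[200,100])*3.7)
```

```text
plate top centre [446.53737079 -27.73808482  75.        ] [427.04678151 -24.31912079  75.        ] [464.12029047 -32.26742933  75.        ] plate bottom z15 [446.5724961  -26.39556633  15.        ]
cw rear bottom [366.41600784  -5.97235994   0.        ] bearing [594.72806925 -58.12997803  21.        ]
46.5 [219.05498967 311.17892961] [195.55212272 267.51165034]
55 [221.35552129 315.45321482] [193.54554756 263.78352312]
64 [223.82136649 320.0346453 ] [191.4449342  259.88067712]
```

>>> arm_command:
  deltas:
    - {"xyz":[0.001,0,0.01],"rot":[0,0,0],"hand":1}
    - {"xyz":[0,0,0.017],"rot":[0,0,0],"hand":1}
    - {"xyz":[0,0,0.02],"rot":[0,0,0],"hand":1}
    - {"xyz":[0,0,0.02],"rot":[0,0,0],"hand":1}
    - {"xyz":[0,0,0.018],"rot":[0,0,0],"hand":1}
    - {"xyz":[0,0,0.012],"rot":[0,0,0],"hand":1}
    - {"xyz":[0,0,0.006],"rot":[0,0,0],"hand":1}
    - {"xyz":[0,0,0],"rot":[0,0,0],"hand":1}
    - {"xyz":[0,0,0],"rot":[0,0,0],"hand":0.5}
    - {"xyz":[0,0,0],"rot":[0,0,0],"hand":0.3}
  newtons: 20

```text
t: 3.95
tool_pos: [443.8, -24.4, 53.0]
eef_rot: [[0.981, -0.195, 0.001], [-0.195, -0.981, -0.0], [0.001, -0.0, -1.0]]
contact_force: [-0.1, -0.1, 0.5]
opening: 77.2
```

Run:
```python
from station import arm
from h import *
c=arm.camera("scene"); a=c["frame"]; cv2.imwrite("pics/scene2.png",a)
s=arm.read_state(); print(s["t"],s["tool_pos"],s["joints"].tolist(),s["opening"])
cv2.imwrite("pics/d3.png",cv2.resize(a[100:260,200:360],None,fx=3.7,fy=3.7,interpolation=2))
```

```text
4.0 [443.76436015 -24.4118698   52.99390357] [-0.15978181559222437, 0.4690853832223483, 2.0518203987535086, 2.1419909116659496e-05, 0.6199638348311324, 1.6076671401921037] 73.50316001966065
```

View pics/d3.png

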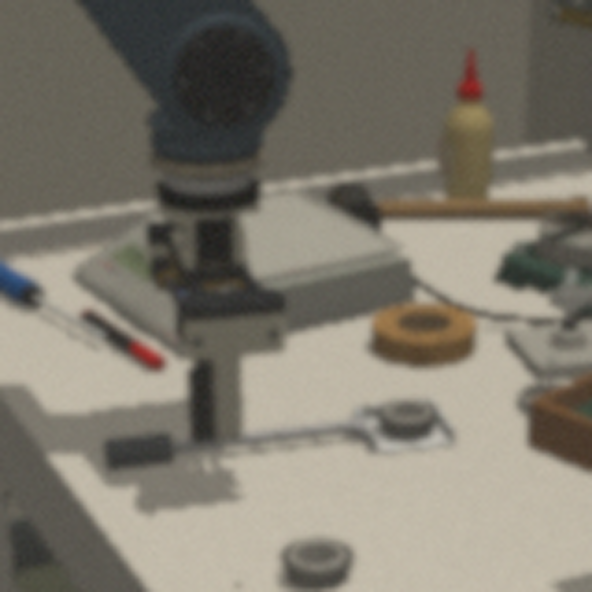

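>>> arm_command:
  deltas:
    - {"xyz":[0,0,0],"rot":[0,0,0],"hand":0.25}
    - {"xyz":[0,0,0],"rot":[0,0,0],"hand":0.25}
    - {"xyz":[0,0,0],"rot":[0,0,0],"hand":0.2}
    - {"xyz":[0,0,0],"rot":[0,0,0],"hand":0.16}
    - {"xyz":[0,0,0],"rot":[0,0,0],"hand":0.12}
    - {"xyz":[0,0,0],"rot":[0,0,0],"hand":0.08}
    - {"xyz":[0,0,0],"rot":[0,0,0],"hand":0.04}
    - {"xyz":[0,0,0],"rot":[0,0,0],"hand":0}
    - {"xyz":[0,0,0],"rot":[0,0,0],"hand":0}
    - {"xyz":[0,0,0],"rot":[0,0,0],"hand":0}
  newtons: 20

```text
t: 5.25
tool_pos: [443.6, -24.3, 52.7]
eef_rot: [[0.981, -0.195, 0.0], [-0.195, -0.981, 0.0], [0.0, -0.0, -1.0]]
contact_force: [1.0, 4.2, 3.0]
opening: 11.7
```

>>> arm_command:
  deltas:
    - {"xyz":[0,0,0],"rot":[0,0,0],"hand":0}
    - {"xyz":[0,0,0],"rot":[0,0,0],"hand":0}
    - {"xyz":[0,0,0],"rot":[0,0,0],"hand":0}
    - {"xyz":[0,0,-0.001],"rot":[0,0,0],"hand":0}
    - {"xyz":[0,0,-0.002],"rot":[0,0,0],"hand":0}
    - {"xyz":[0,0,-0.003],"rot":[0,0,0],"hand":0}
    - {"xyz":[0,0,-0.003],"rot":[0,0,0],"hand":0}
    - {"xyz":[0,0,-0.002],"rot":[0,0,0],"hand":0}
    - {"xyz":[0,0,-0.001],"rot":[0,0,0],"hand":0}
    - {"xyz":[0,0,0],"rot":[0,0,0],"hand":0}
  newtons: 60

```text
t: 6.5
tool_pos: [443.6, -24.4, 64.7]
eef_rot: [[0.981, -0.195, 0.0], [-0.195, -0.981, -0.0], [0.0, -0.0, -1.0]]
contact_force: [-0.2, -0.0, -4.8]
opening: 11.7
```

Run:
```python
from station import arm
from h import *
c=arm.camera("scene"); a=c["frame"]; cv2.imwrite("pics/scene3.png",a)
b=arm.camera("top")["frame"]; cv2.imwrite("pics/top3.png",b)
s=arm.read_state(); print(s["t"],s["tool_pos"],s["joints"].tolist(),s["opening"],s["contact_force"],s["moment"])
cv2.imwrite("pics/d4.png",np.hstack([cv2.resize(a[160:250,210:335],None,fx=4,fy=4,interpolation=2),cv2.resize(b[165:255,255:325],None,fx=4,fy=4,interpolation=2)]))
```

```text
6.6 [443.52839535 -24.39763335  64.59582554] [-0.1598299975147749, 0.4447876334979022, 2.047998659511825, 6.604711586185932e-06, 0.6488635410094091, 1.6076755775926446] 11.850450656077404 [ 0.0978282   0.35989093 -4.65959652] [ 0.07264113  0.18818692 -0.03803405]
```

View pics/d4.png

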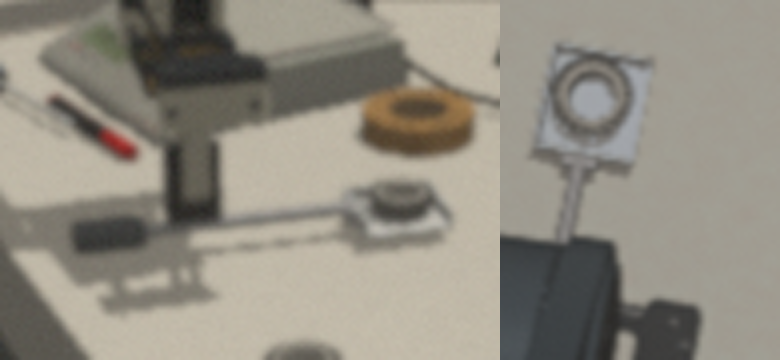

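Run:
```python
import numpy as np
from scipy.optimize import least_squares
D=[([-1.294,.351,1.652],(194.695,-514.372,235.633)),([-.16088,.27105,1.99399],(442.94,-24.79,156.27)),([-.15978,.46909,2.05182],(443.76,-24.41,52.99)),([-.15983,.44479,2.048],(443.53,-24.40,64.6))]
def f(p,j):
    o,L1,L2,H,y=p; q2=j[1];q=j[1]+j[2]
    r=o+L1*np.sin(q2)+L2*np.sin(q); z=H+L1*np.cos(q2)+L2*np.cos(q)
    c,s=np.cos(j[0]),np.sin(j[0]); return np.array([c*r-s*y,s*r+c*y,z])
res=lambda p:np.concatenate([f(p,j)-t for j,t in D])
s=least_squares(res,[0,500,500,100,46]); print(s.x,np.round(res(s.x),1))
J=s.jac;print(np.sqrt(np.diag(np.linalg.inv(J.T@J))))
```

```text
[  4.33586526 415.57122709 431.3733675   31.09097474  46.55119648] [-2.6  8.7  5.   5.9 -0.9 -0.8  1.1 -0.1 -2.1  2.  -0.3 -2.1]
[3.40297239 6.55898692 2.49542762 5.90224025 0.5       ]
```

>>> arm_command:
  deltas:
    - {"xyz":[0,0,-0.004],"rot":[0,0,0],"hand":0}
    - {"xyz":[0,0,-0.008],"rot":[0,0,-0.5],"hand":0}
    - {"xyz":[-0.004,0,-0.011],"rot":[0,0,-1],"hand":0}
    - {"xyz":[-0.008,0,-0.012],"rot":[0,0,-1.6],"hand":0}
    - {"xyz":[-0.01,0,-0.012],"rot":[0,0,-2],"hand":0}
    - {"xyz":[-0.012,0.004,-0.01],"rot":[0,0,-1.8],"hand":0}
    - {"xyz":[-0.01,0.008,-0.006],"rot":[0,0,-1.2],"hand":0}
    - {"xyz":[-0.008,0.012,-0.003],"rot":[0,0,-0.7],"hand":0}
    - {"xyz":[-0.004,0.016,-0.001],"rot":[0,0,-0.3],"hand":0}
    - {"xyz":[0,0.02,0],"rot":[0,0,0],"hand":0}

```text
t: 7.85
tool_pos: [384.1, -78.3, 132.4]
eef_rot: [[0.999, -0.036, 0.001], [-0.036, -0.999, -0.0], [0.001, 0.0, -1.0]]
contact_force: [0.1, 0.5, -5.9]
opening: 11.4
```

>>> arm_command:
  deltas:
    - {"xyz":[0,0.023,0],"rot":[0,0,0],"hand":0}
    - {"xyz":[0,0.026,0],"rot":[0,0,0],"hand":0}
    - {"xyz":[0,0.028,0],"rot":[0,0,0],"hand":0}
    - {"xyz":[0,0.028,0],"rot":[0,0,0],"hand":0}
    - {"xyz":[0,0.028,0],"rot":[0,0,0],"hand":0}
    - {"xyz":[0,0.028,0],"rot":[0,0,0],"hand":0}
    - {"xyz":[0,0.026,0],"rot":[0,0,0],"hand":0}
    - {"xyz":[0,0.024,0],"rot":[0,0,0],"hand":0}
    - {"xyz":[0,0.021,0],"rot":[0,0,0],"hand":0}
    - {"xyz":[0,0.018,0],"rot":[0,0,0],"hand":0}

```text
t: 9.1
tool_pos: [375.2, -328.7, 132.0]
eef_rot: [[0.999, -0.037, 0.0], [-0.037, -0.999, -0.0], [0.0, 0.0, -1.0]]
contact_force: [-0.4, 0.3, -5.3]
opening: 11.3
```

>>> arm_command:
  deltas:
    - {"xyz":[0.001,0.014,0],"rot":[0,0,0],"hand":0}
    - {"xyz":[0.002,0.01,0],"rot":[0,0,0],"hand":0}
    - {"xyz":[0.002,0.008,0],"rot":[0,0,0],"hand":0}
    - {"xyz":[0.002,0.006,0],"rot":[0,0,0],"hand":0}
    - {"xyz":[0.002,0.004,0],"rot":[0,0,0],"hand":0}
    - {"xyz":[0.001,0.002,0],"rot":[0,0,0],"hand":0}
    - {"xyz":[0,0.001,0],"rot":[0,0,0],"hand":0}
    - {"xyz":[0,0,0],"rot":[0,0,0],"hand":0}
    - {"xyz":[0,0,0],"rot":[0,0,0],"hand":0}
    - {"xyz":[0,0,0],"rot":[0,0,0],"hand":0}

```text
t: 10.35
tool_pos: [383.6, -373.2, 131.7]
eef_rot: [[0.999, -0.038, 0.0], [-0.038, -0.999, 0.0], [0.0, -0.0, -1.0]]
contact_force: [-1.0, -0.3, -4.8]
opening: 11.6
```

```bash
cat >> h.py <<'E'
def boat(tcp,th,dz=53.,gx=150.):
    # boat pose from tcp, level
    c,s=np.cos(th),np.sin(th)
    p=(tcp[0]+gx*c,tcp[1]+gx*s,th,tcp[2]-dz)
    R=lambda L:place(L,*p)
    M=[(R([(33,31,14),(33,-31,14),(33,-31,0),(-33,-31,0),(-33,-31,14),(-33,31,14)]),(0,255,0),True),(R([(33,-31,3),(-33,-31,3)]),(0,255,255),False),(R([(-33,0,12),(-235,0,12)]),(255,255,0),False)]
    a=np.linspace(0,2*np.pi,40)
    M.append((R(np.c_[25*np.cos(a),25*np.sin(a),0*a+21]),(255,0,0),True))
    return M
E
python3 - <<'E'
from station import arm
from h import *
a=arm.camera("scene")["frame"]; cv2.imwrite("pics/scene4.png",a)
b=arm.camera("top")["frame"]; cv2.imwrite("pics/top4.png",b)
s=arm.read_state(); p=s["tool_pos"];R=s["eef_rot"]; th=np.arctan2(R[1,0],R[0,0])
print(s["t"],p,np.degrees(th),R[:,2],s["joints"].tolist(),s["moment"])
overlay(a,'s',(330,170,490,300),4.6,[],"pics/e1.png")
overlay(b,'t',(370,95,490,255),3.7,[],"pics/e2.png")
M=boat(p,th)+cab((601,-389,np.radians(-2.1)))
overlay(a,'s',(330,170,490,300),4.6,M,"pics/e3.png")
overlay(b,'t',(370,95,490,255),3.7,M,"pics/e4.png")
for i,j in((1,3),(2,4)): cv2.imwrite(f"pics/f{i}.png",cv2.imread(f"pics/e{i}.png"))
E
```

```text
10.45 [ 383.62322571 -373.22306017  131.64014296] -2.1660097817967094 [-3.13088129e-05  2.44991867e-05 -9.99999999e-01] [-0.8586433805919474, 0.4575073169983482, 1.783030871530772, -9.808669322024266e-06, 0.901093469121518, 0.7499630378123534] [ 0.01826221  0.18926629 -0.04217473]
```

View pics/e1.png

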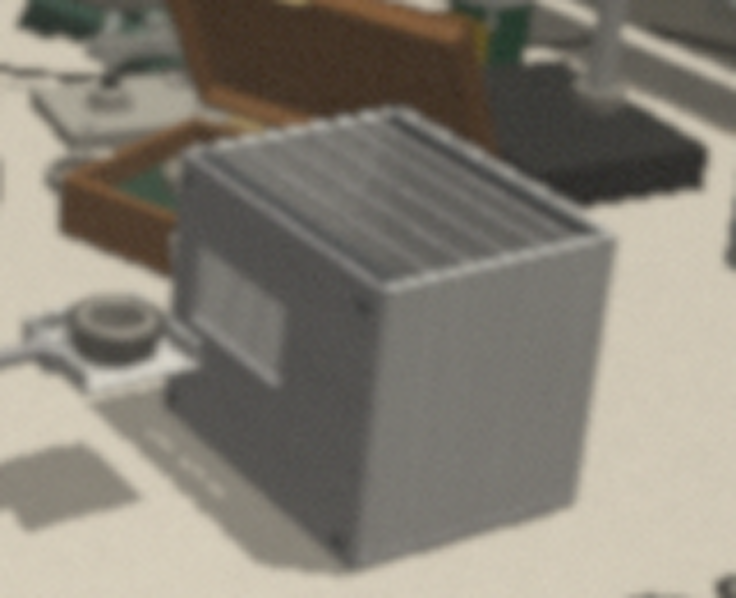

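View pics/e2.png

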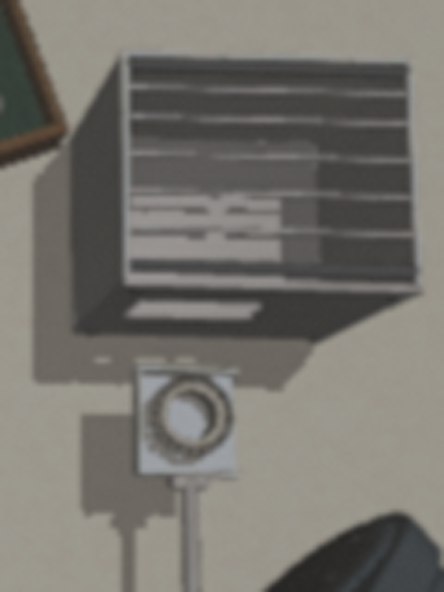

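View pics/e3.png

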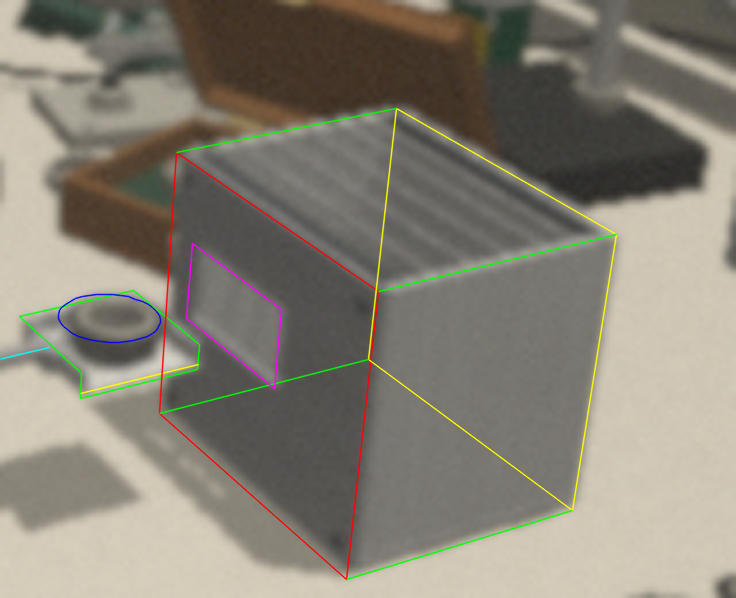

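View pics/e4.png

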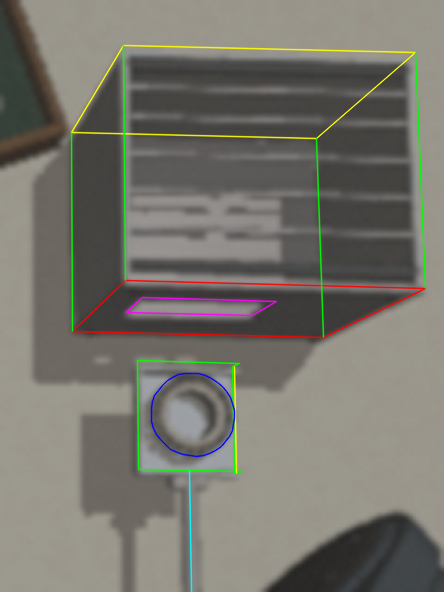

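Run:
```python
from h import *
a=cv2.imread("pics/scene4.png")
p=(383.62,-373.22,131.64);th=np.radians(-2.166)
M=boat(p,th)+cab((601,-389,np.radians(-2.1)))[-1:]
overlay(a,'s',(325,220,405,270),9,[],"pics/g1.png");overlay(a,'s',(325,220,405,270),9,M,"pics/g2.png")
```

```text
(no output)
```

View pics/g1.png

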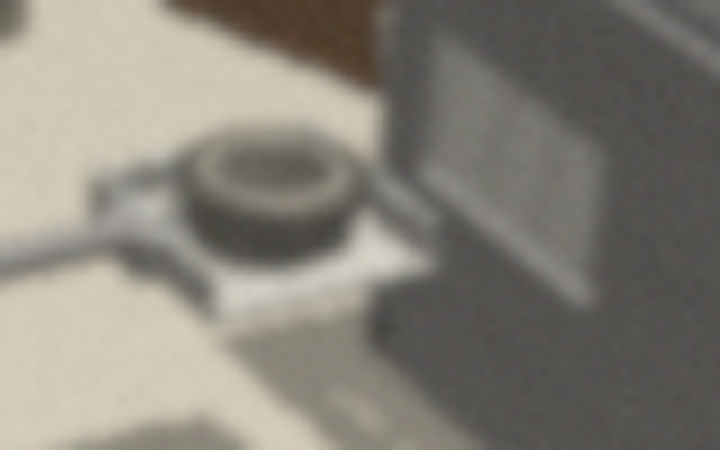

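View pics/g2.png

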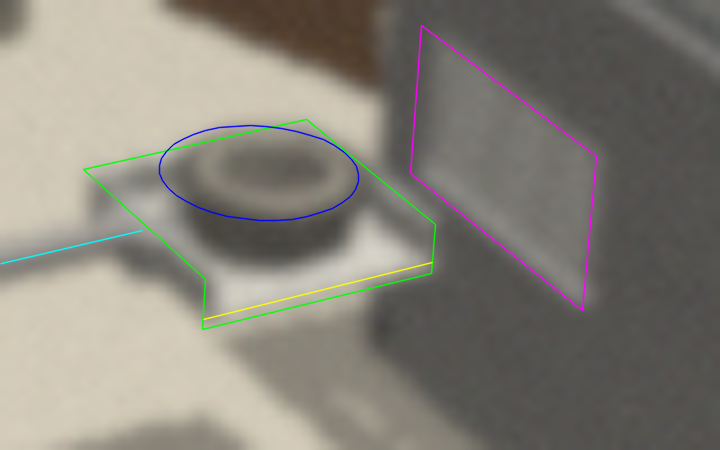

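>>> arm_command:
  deltas:
    - {"xyz":[0,0.001,0],"rot":[0,0,0],"hand":0}
    - {"xyz":[0,0.002,0],"rot":[0,0,0],"hand":0}
    - {"xyz":[0,0.002,0],"rot":[0,0,0],"hand":0}
    - {"xyz":[0,0.002,0],"rot":[0,0,0],"hand":0}
    - {"xyz":[0,0.001,0],"rot":[0,0,0],"hand":0}
    - {"xyz":[0,0,0],"rot":[0,0,0],"hand":0}
    - {"xyz":[0,0,0],"rot":[0,0,0],"hand":0}
    - {"xyz":[0,0,0],"rot":[0,0,0],"hand":0}
    - {"xyz":[0,0,0],"rot":[0,0,0],"hand":0}
    - {"xyz":[0,0,0],"rot":[0,0,0],"hand":0}

```text
t: 11.7
tool_pos: [383.3, -381.3, 131.6]
eef_rot: [[0.999, -0.038, -0.0], [-0.038, -0.999, -0.0], [-0.0, 0.0, -1.0]]
contact_force: [-0.2, -0.5, -5.1]
opening: 11.9
```

Run:
```python
from station import arm
from h import *
a=arm.camera("scene")["frame"]; cv2.imwrite("pics/scene5.png",a)
b=arm.camera("top")["frame"]; cv2.imwrite("pics/top5.png",b)
s=arm.read_state(); p=s["tool_pos"];R=s["eef_rot"]; th=np.arctan2(R[1,0],R[0,0])
print(s["t"],p,np.degrees(th),s["joints"].tolist())
overlay(b,'t',(385,145,475,225),8,[],"pics/h2.png")
```

```text
11.8 [ 383.32349463 -381.27739295  131.65703131] -2.1700950639882537 [-0.8688401855609219, 0.4659468943866503, 1.7687920612083494, 1.3393921349906559e-05, 0.9068274094636312, 0.7398231915078791]
```

View pics/h2.png

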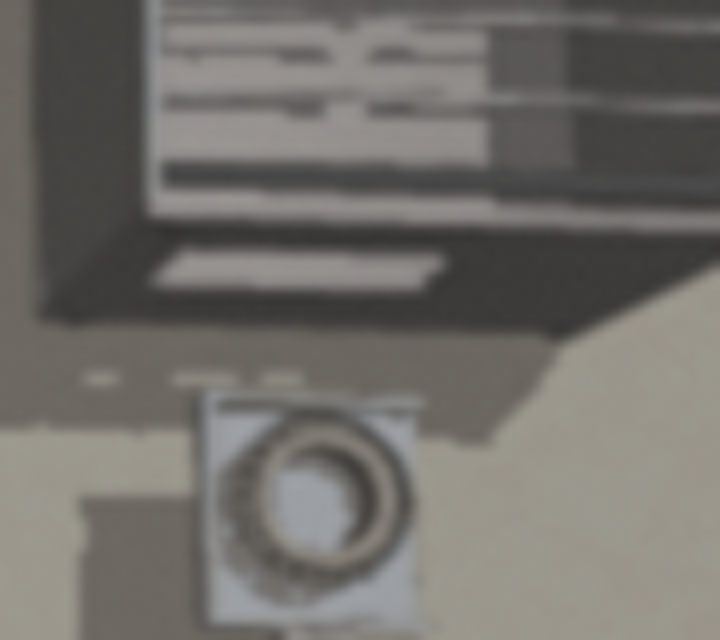

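>>> arm_command:
  deltas:
    - {"xyz":[0.003,0,0],"rot":[0,0,0],"hand":0}
    - {"xyz":[0.005,0,0],"rot":[0,0,0],"hand":0}
    - {"xyz":[0.005,0,0],"rot":[0,0,0],"hand":0}
    - {"xyz":[0.005,0,0],"rot":[0,0,0],"hand":0}
    - {"xyz":[0.005,0,0],"rot":[0,0,0],"hand":0}
    - {"xyz":[0.004,0,0],"rot":[0,0,0],"hand":0}
    - {"xyz":[0.002,0,0],"rot":[0,0,0],"hand":0}
    - {"xyz":[0.001,0,0],"rot":[0,0,0],"hand":0}
    - {"xyz":[0,0,0],"rot":[0,0,0],"hand":0}
    - {"xyz":[0,0,0],"rot":[0,0,0],"hand":0}

```text
t: 13.05
tool_pos: [413.2, -382.4, 131.6]
eef_rot: [[0.999, -0.038, -0.0], [-0.038, -0.999, 0.0], [-0.0, -0.0, -1.0]]
contact_force: [-1.0, -0.1, -4.9]
opening: 11.9
```

Run:
```python
from station import arm
from h import *
a=arm.camera("scene")["frame"]; cv2.imwrite("pics/scene6.png",a)
b=arm.camera("top")["frame"]; cv2.imwrite("pics/top6.png",b)
s=arm.read_state(); p=s["tool_pos"];R=s["eef_rot"]; th=np.arctan2(R[1,0],R[0,0])
print(s["t"],p,np.degrees(th),s["joints"].tolist())
overlay(b,'t',(395,155,455,215),8,[],"pics/i2.png")
overlay(a,'s',(345,210,415,270),9,[],"pics/i1.png")
```

```text
13.15 [ 413.21427664 -382.41668593  131.62791748] -2.1754371391063603 [-0.8293828924040809, 0.5010919416809986, 1.7091178685032928, -2.9749953403919156e-05, 0.9314620136826658, 0.779399728166989]
```

View pics/i1.png

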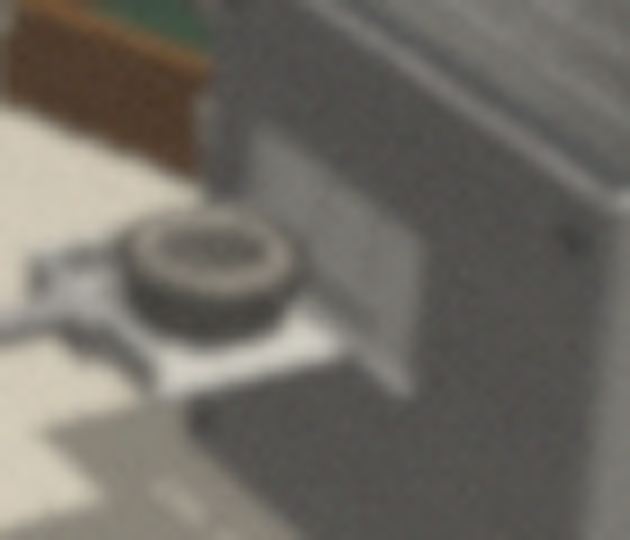

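View pics/i2.png

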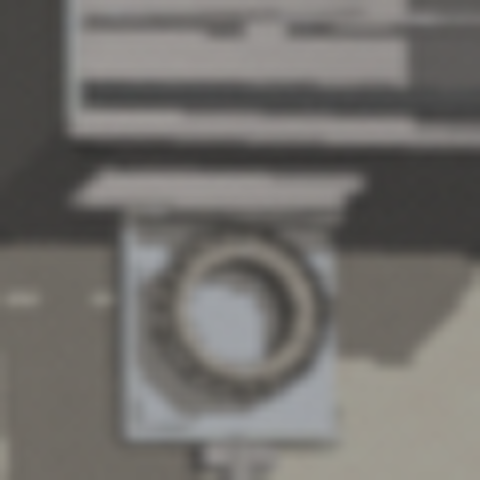

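Run:
```python
from h import *
p=(413.21,-382.42,131.63);th=np.radians(-2.17)
M=boat(p,th)+cab((601,-389,np.radians(-2.1)))
a=cv2.imread("pics/scene6.png");b=cv2.imread("pics/top6.png")
overlay(b,'t',(395,155,455,215),8,M,"pics/i4.png")
overlay(a,'s',(345,210,415,270),9,M,"pics/i3.png")
```

```text
(no output)
```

View pics/i3.png

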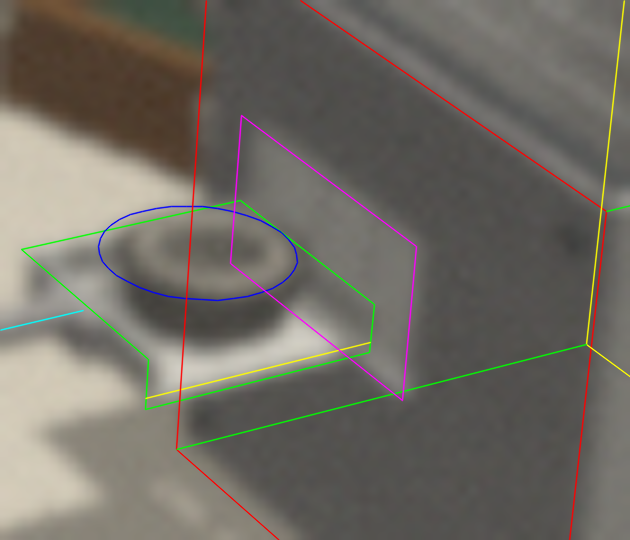

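View pics/i4.png

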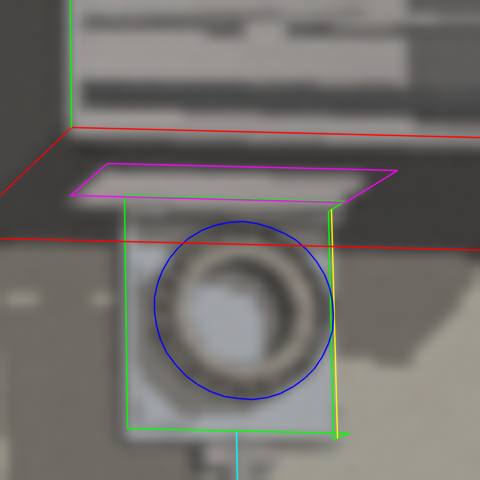

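>>> arm_command:
  deltas:
    - {"xyz":[0,-0.001,0],"rot":[0,0,0],"hand":0}
    - {"xyz":[0.004,0,0],"rot":[0,0,0],"hand":0}
    - {"xyz":[0.009,0,0],"rot":[0,0,0],"hand":0}
    - {"xyz":[0.014,0,0],"rot":[0,0,0],"hand":0}
    - {"xyz":[0.017,0,0],"rot":[0,0,0],"hand":0}
    - {"xyz":[0.018,0,0],"rot":[0,0,0],"hand":0}
    - {"xyz":[0.017,0,0],"rot":[0,0,0],"hand":0}
    - {"xyz":[0.014,0,0],"rot":[0,0,0],"hand":0}
    - {"xyz":[0.009,0,0],"rot":[0,0,0],"hand":0}
    - {"xyz":[0.006,0,0],"rot":[0,0,0],"hand":0}

```text
t: 14.4
tool_pos: [521.7, -385.4, 131.5]
eef_rot: [[0.999, -0.038, -0.0], [-0.038, -0.999, 0.0], [-0.0, -0.0, -1.0]]
contact_force: [-0.9, -0.6, -4.7]
opening: 11.7
```

Run:
```python
from station import arm
from h import *
a=arm.camera("scene")["frame"]; cv2.imwrite("pics/scene7.png",a)
b=arm.camera("top")["frame"]; cv2.imwrite("pics/top7.png",b)
s=arm.read_state(); p=s["tool_pos"];R=s["eef_rot"]; th=np.arctan2(R[1,0],R[0,0])
print(s["t"],p,np.degrees(th),s["joints"].tolist(),s["contact_force"])
overlay(b,'t',(385,95,495,225),5,[],"pics/j2.png")
overlay(a,'s',(280,120,480,300),4,[],"pics/j1.png")
```

```text
14.5 [ 521.56890832 -385.48747894  131.53829581] -2.160569151393564 [-0.7082485704634119, 0.63911217481028, 1.465287856740549, 1.918088706554863e-05, 1.0372206975291796, 0.9002470459964201] [ 0.27090016 -0.38186415 -6.28587043]
```

View pics/j1.png

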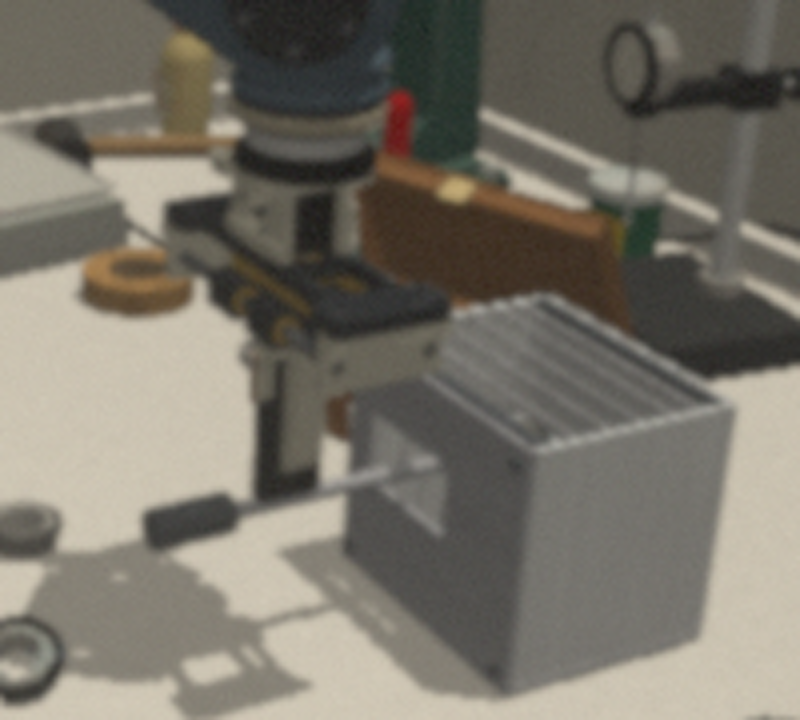

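View pics/j2.png

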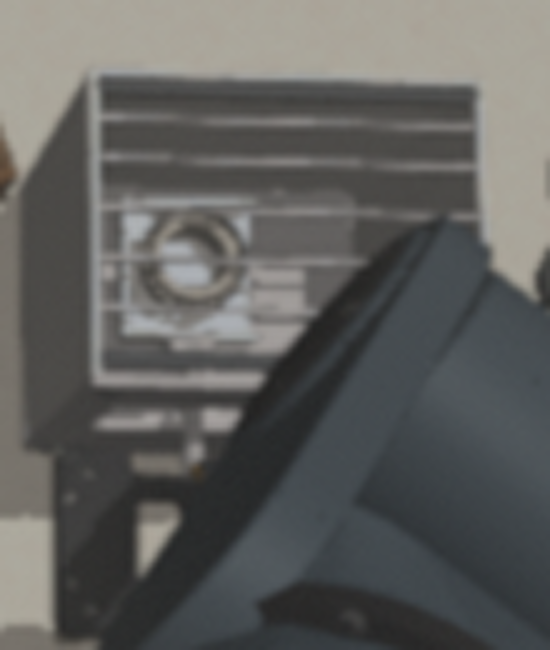

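>>> arm_command:
  deltas:
    - {"xyz":[0,0.0014,0],"rot":[2,0,0],"hand":0}
    - {"xyz":[0,0.0021,0.0001],"rot":[3,0,0],"hand":0}
    - {"xyz":[0,0.0029,0.0001],"rot":[4,0,0],"hand":0}
    - {"xyz":[0,0.0029,0.0001],"rot":[4,0,0],"hand":0}
    - {"xyz":[0,0.0021,0.0001],"rot":[3,0,0],"hand":0}
    - {"xyz":[0,0,0],"rot":[0,0,0],"hand":0}
    - {"xyz":[0,0,0],"rot":[0,0,0],"hand":0}
    - {"xyz":[0,0,0],"rot":[0,0,0],"hand":0}
    - {"xyz":[0,0,0],"rot":[0,0,0],"hand":0}
    - {"xyz":[0,0,0],"rot":[0,0,0],"hand":0}

```text
t: 15.75
tool_pos: [520.9, -396.6, 130.1]
eef_rot: [[0.999, -0.036, 0.01], [-0.038, -0.961, 0.275], [0.0, -0.275, -0.961]]
contact_force: [-0.2, -0.2, -5.1]
opening: 11.8
```

```bash
cat > st.py <<'E'
from station import arm
import numpy as np
s=arm.read_state(); p=np.array(s["tool_pos"]);R=np.array(s["eef_rot"]); th=np.arctan2(R[1,0],R[0,0])
rod=p+R@[0,0,41]; tr=rod+R@[150,0,0]
print(s["t"],np.round(p,1),"yaw",np.degrees(th),"pitch",np.degrees(np.arcsin(R[2,0])),"tilt",np.degrees(np.arctan2(-R[2,1],-R[2,2])),"rod",np.round(rod,1),"trough rod",np.round(tr,1),np.round(s["joints"],3),np.round(s["contact_force"],1),s["opening"])
E
python3 st.py
```

```text
15.75 [ 520.9 -396.6  130.1] yaw -2.153433416052274 pitch 0.005145519305743501 tilt 15.989159850927427 rod [ 521.4 -385.3   90.7] trough rod [ 671.3 -390.9   90.7] [-0.801  0.738  1.315  0.209  1.291  0.729] [-0.2 -0.2 -5.1] 11.803212957406997
```

>>> arm_command:
  deltas:
    - {"xyz":[0,0.0021,0.0001],"rot":[3,0,0],"hand":0}
    - {"xyz":[0,0.0029,0.0001],"rot":[4,0,0],"hand":0}
    - {"xyz":[0,0.0036,0.0002],"rot":[5,0,0],"hand":0}
    - {"xyz":[0,0.0036,0.0002],"rot":[5,0,0],"hand":0}
    - {"xyz":[0,0.0036,0.0002],"rot":[5,0,0],"hand":0}
    - {"xyz":[0,0.0036,0.0002],"rot":[5,0,0],"hand":0}
    - {"xyz":[0,0.0029,0.0001],"rot":[4,0,0],"hand":0}
    - {"xyz":[0,0.0014,0],"rot":[2,0,0],"hand":0}
    - {"xyz":[0,0,0],"rot":[0,0,0],"hand":0}
    - {"xyz":[0,0,0],"rot":[0,0,0],"hand":0}

```text
t: 17.0
tool_pos: [520.4, -416.3, 117.7]
eef_rot: [[0.999, -0.024, 0.029], [-0.038, -0.657, 0.753], [0.001, -0.754, -0.657]]
contact_force: [-0.5, -0.3, -4.4]
opening: 11.7
```

```bash
python3 st.py
python3 - <<'E'
from station import arm
from h import *
a=arm.camera("scene")["frame"]; cv2.imwrite("pics/scene8.png",a)
b=arm.camera("top")["frame"]; cv2.imwrite("pics/top8.png",b)
overlay(b,'t',(385,95,495,225),5,[],"pics/k2.png")
overlay(a,'s',(280,120,480,300),4,[],"pics/k1.png")
E
```

```text
17.0 [ 520.4 -416.3  117.7] yaw -2.1514008611984625 pitch 0.032832947002263635 tilt 48.90317986832576 rod [ 521.6 -385.4   90.8] trough rod [ 671.5 -391.    90.9] [-0.932  1.029  0.976  0.51   1.83   0.628] [-0.5 -0.3 -4.4] 11.749725975043352
```

View pics/k1.png

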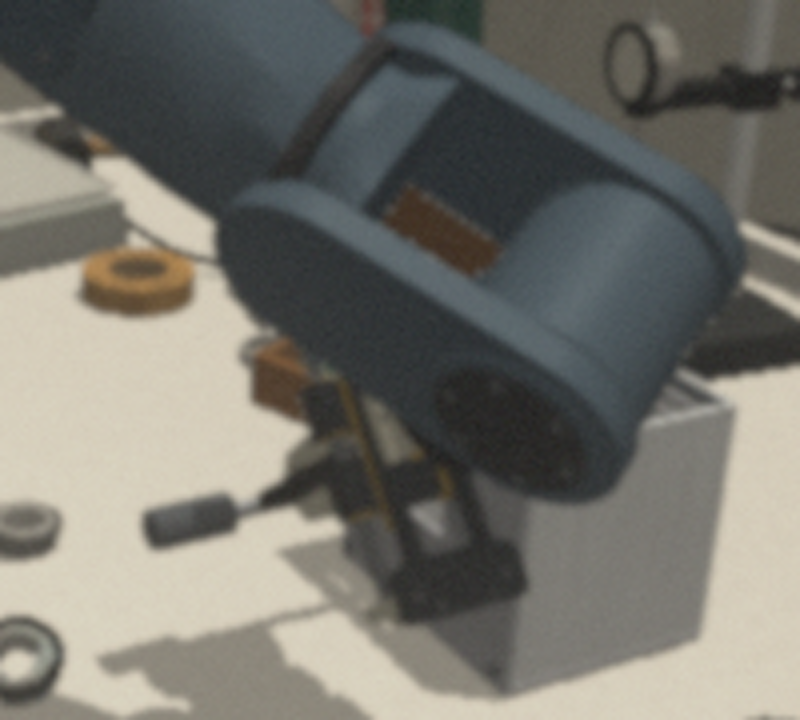

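View pics/k2.png

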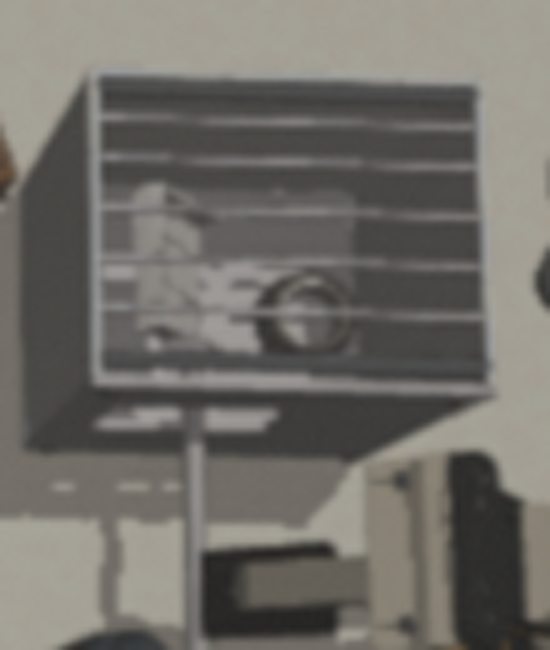

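>>> arm_command:
  deltas:
    - {"xyz":[0,-0.0021,0.0001],"rot":[-3,0,0],"hand":0}
    - {"xyz":[0,-0.0036,0.0002],"rot":[-5,0,0],"hand":0}
    - {"xyz":[0,-0.0043,0.0002],"rot":[-6,0,0],"hand":0}
    - {"xyz":[0,-0.005,0.0003],"rot":[-7,0,0],"hand":0}
    - {"xyz":[0,-0.005,0.0003],"rot":[-7,0,0],"hand":0}
    - {"xyz":[0,-0.005,0.0003],"rot":[-7,0,0],"hand":0}
    - {"xyz":[0,-0.0043,0.0002],"rot":[-6,0,0],"hand":0}
    - {"xyz":[0,-0.0036,0.0002],"rot":[-5,0,0],"hand":0}
    - {"xyz":[0,-0.0021,0.0001],"rot":[-3,0,0],"hand":0}
    - {"xyz":[0,0,0],"rot":[0,0,0],"hand":0}

```text
t: 18.35
tool_pos: [521.5, -384.3, 131.9]
eef_rot: [[0.999, -0.037, 0.0], [-0.037, -0.999, 0.001], [0.0, -0.001, -1.0]]
contact_force: [0.8, -0.5, -3.6]
opening: 11.3
```

```bash
python3 - <<'E'
from station import arm
from h import *
b=arm.camera("top")["frame"]; cv2.imwrite("pics/top9.png",b)
overlay(b,'t',(385,95,495,225),5,[],"pics/l2.png")
E
python3 st.py
```

```text
18.4 [ 521.4 -384.8  131.8] yaw -2.133277975910617 pitch 0.018090148500746594 tilt 0.06488809069063772 rod [ 521.4 -384.8   90.8] trough rod [ 671.3 -390.4   90.9] [-7.080e-01  6.380e-01  1.466e+00  1.000e-03  1.038e+00  8.990e-01] [ 0.9  0.2 -3.5] 11.589130165825294
```

View pics/l2.png

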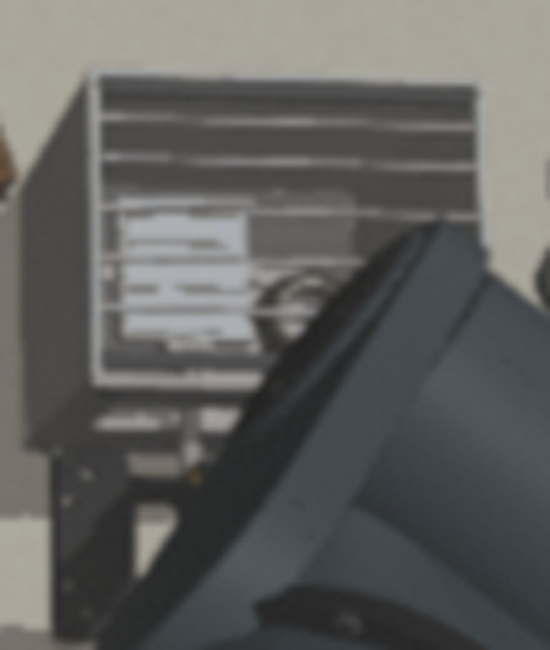

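>>> arm_command:
  deltas:
    - {"xyz":[-0.004,0,0],"rot":[0,0,0],"hand":0}
    - {"xyz":[-0.009,0,0],"rot":[0,0,0],"hand":0}
    - {"xyz":[-0.014,0,0],"rot":[0,0,0],"hand":0}
    - {"xyz":[-0.018,0,0],"rot":[0,0,0],"hand":0}
    - {"xyz":[-0.019,0,0],"rot":[0,0,0],"hand":0}
    - {"xyz":[-0.019,0,0],"rot":[0,0,0],"hand":0}
    - {"xyz":[-0.018,0,0],"rot":[0,0,0],"hand":0}
    - {"xyz":[-0.017,0,0],"rot":[0,0,0],"hand":0}
    - {"xyz":[-0.014,0,0],"rot":[0,0,0],"hand":0}
    - {"xyz":[-0.008,0,0],"rot":[0,0,0],"hand":0}

```text
t: 19.65
tool_pos: [380.5, -380.1, 131.3]
eef_rot: [[0.999, -0.038, 0.0], [-0.038, -0.999, 0.0], [0.0, -0.0, -1.0]]
contact_force: [0.1, -0.4, -3.9]
opening: 11.7
```

```bash
python3 st.py
python3 - <<'E'
from station import arm
from h import *
b=arm.camera("top")["frame"]; cv2.imwrite("pics/top10.png",b)
cv2.imwrite("pics/m.png",b)
E
```

```text
19.65 [ 380.5 -380.1  131.3] yaw -2.196390802198437 pitch 0.0012955503465748824 tilt 0.002677114583326009 rod [ 380.5 -380.1   90.3] trough rod [ 530.4 -385.9   90.3] [-0.871  0.462  1.776  0.     0.903  0.738] [ 0.1 -0.4 -3.9] 11.652048896373293
```

View pics/m.png

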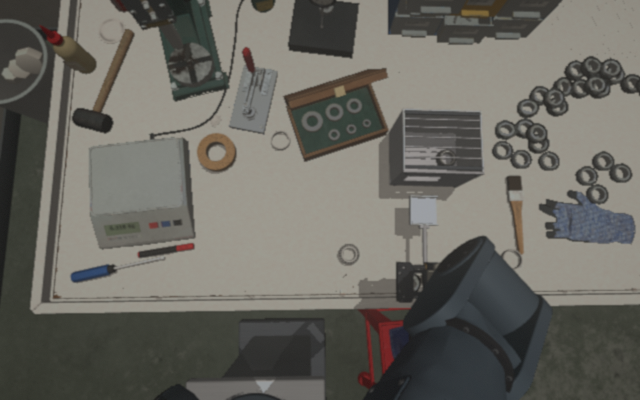

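>>> arm_command:
  deltas:
    - {"xyz":[0.005,-0.008,0],"rot":[0,0,0],"hand":0}
    - {"xyz":[0.005,-0.016,0],"rot":[0,0,0],"hand":0}
    - {"xyz":[0.005,-0.024,0],"rot":[0,0,0],"hand":0}
    - {"xyz":[0.005,-0.03,0],"rot":[0,0,0],"hand":0}
    - {"xyz":[0.005,-0.034,0],"rot":[0,0,0],"hand":0}
    - {"xyz":[0.005,-0.036,0],"rot":[0,0,0],"hand":0}
    - {"xyz":[0.005,-0.036,0],"rot":[0,0,0],"hand":0}
    - {"xyz":[0.005,-0.036,0],"rot":[0,0,0],"hand":0}
    - {"xyz":[0.005,-0.034,0],"rot":[0,0,0],"hand":0}
    - {"xyz":[0.003,-0.03,0],"rot":[0,0,0],"hand":0}

```text
t: 20.95
tool_pos: [440.3, -95.8, 131.3]
eef_rot: [[0.999, -0.037, 0.0], [-0.037, -0.999, 0.0], [0.0, -0.0, -1.0]]
contact_force: [0.7, -0.4, -4.0]
opening: 11.4
```

>>> arm_command:
  deltas:
    - {"xyz":[0,-0.025,0.003],"rot":[0,0,0],"hand":0}
    - {"xyz":[0,-0.02,0.006],"rot":[0,0,0],"hand":0}
    - {"xyz":[0,-0.014,0.009],"rot":[0,0,0],"hand":0}
    - {"xyz":[0,-0.008,0.011],"rot":[0,0,0],"hand":0}
    - {"xyz":[0,-0.004,0.011],"rot":[0,0,0],"hand":0}
    - {"xyz":[0,-0.001,0.01],"rot":[0,0,0],"hand":0}
    - {"xyz":[0,0,0.008],"rot":[0,0,0],"hand":0}
    - {"xyz":[0,0,0.006],"rot":[0,0,0],"hand":0}
    - {"xyz":[0,0,0.003],"rot":[0,0,0],"hand":0}
    - {"xyz":[0,0,0],"rot":[0,0,0],"hand":0}

```text
t: 22.2
tool_pos: [442.8, -26.3, 64.2]
eef_rot: [[0.999, -0.038, -0.0], [-0.038, -0.999, 0.0], [-0.0, -0.0, -1.0]]
contact_force: [0.5, 0.3, -3.9]
opening: 11.9
```

```bash
python3 st.py
python3 - <<'E'
from station import arm
from h import *
a=arm.camera("scene")["frame"]; cv2.imwrite("pics/scene11.png",a)
overlay(a,'s',(180,120,360,260),4.2,[],"pics/n.png")
E
```

```text
22.2 [442.8 -26.3  64.2] yaw -2.1787570136926693 pitch -0.004968490720726439 tilt 0.0005948542563359991 rod [442.8 -26.3  23.2] trough rod [592.7 -32.   23.2] [-0.164  0.445  2.05  -0.     0.647  1.445] [ 0.5  0.3 -3.9] 11.91897066860752
```

View pics/n.png

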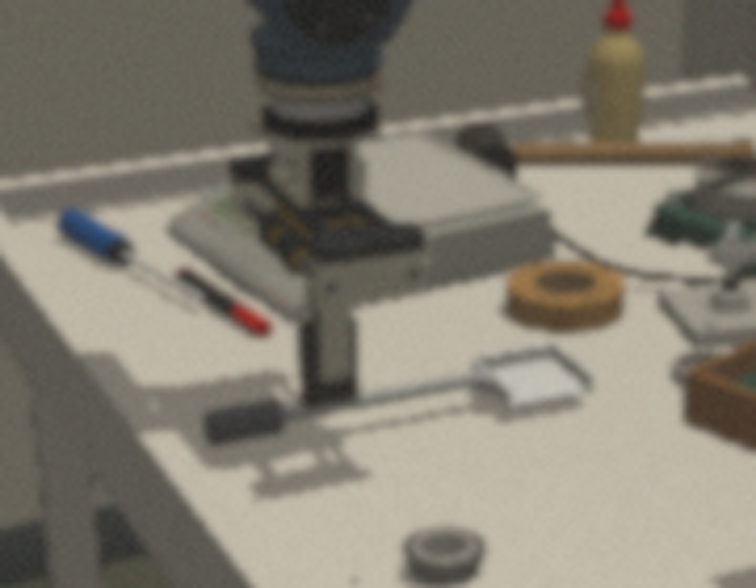

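>>> arm_command:
  deltas:
    - {"xyz":[0,0,0.002],"rot":[0,0,0],"hand":0}
    - {"xyz":[0,0,0.003],"rot":[0,0,0],"hand":0}
    - {"xyz":[0,0,0.002],"rot":[0,0,0],"hand":0}
    - {"xyz":[0,0,0.001],"rot":[0,0,0],"hand":0}
    - {"xyz":[0,0,0.001],"rot":[0,0,0],"hand":0}
    - {"xyz":[0,0,0.001],"rot":[0,0,0],"hand":0}
    - {"xyz":[0,0,0.0005],"rot":[0,0,0],"hand":0}
    - {"xyz":[0,0,0.0005],"rot":[0,0,0],"hand":0}
    - {"xyz":[0,0,0],"rot":[0,0,0],"hand":0}
    - {"xyz":[0,0,0],"rot":[0,0,0],"hand":0}

```text
t: 23.5
tool_pos: [442.8, -26.2, 53.3]
eef_rot: [[0.999, -0.038, 0.0], [-0.038, -0.999, -0.0], [0.0, 0.0, -1.0]]
contact_force: [0.0, -0.7, -4.4]
opening: 11.7
```

```bash
python3 st.py
```

```text
23.5 [442.8 -26.2  53.3] yaw -2.1698886055446187 pitch 0.003984991227580854 tilt -0.0007556772546222885 rod [442.8 -26.2  12.3] trough rod [592.7 -31.9  12.3] [-0.164  0.468  2.053 -0.     0.621  1.445] [ 0.  -0.7 -4.4] 11.696710121900466
```

Not yet in contact; lower by tenths.

>>> arm_command:
  deltas:
    - {"xyz":[0,0,0.0002],"rot":[0,0,0],"hand":0}
    - {"xyz":[0,0,0.0002],"rot":[0,0,0],"hand":0}
    - {"xyz":[0,0,0.0002],"rot":[0,0,0],"hand":0}
    - {"xyz":[0,0,0.0002],"rot":[0,0,0],"hand":0}
    - {"xyz":[0,0,0],"rot":[0,0,0],"hand":0}
    - {"xyz":[0,0,0],"rot":[0,0,0],"hand":0}
    - {"xyz":[0,0,0],"rot":[0,0,0],"hand":0}
    - {"xyz":[0,0,0],"rot":[0,0,0],"hand":0}
    - {"xyz":[0,0,0],"rot":[0,0,0],"hand":0}
    - {"xyz":[0,0,0],"rot":[0,0,0],"hand":0}

```text
t: 24.75
tool_pos: [442.8, -26.2, 52.7]
eef_rot: [[0.999, -0.038, 0.0], [-0.038, -0.999, -0.0], [0.0, 0.0, -1.0]]
contact_force: [-3.1, 1.1, 5.4]
opening: 11.4
```

Contact (+5 N up). Release slowly, opening evenly.

>>> arm_command:
  deltas:
    - {"xyz":[0,0,0],"rot":[0,0,0],"hand":0.13}
    - {"xyz":[0,0,0],"rot":[0,0,0],"hand":0.14}
    - {"xyz":[0,0,0],"rot":[0,0,0],"hand":0.16}
    - {"xyz":[0,0,0],"rot":[0,0,0],"hand":0.2}
    - {"xyz":[0,0,0],"rot":[0,0,0],"hand":0.3}
    - {"xyz":[0,0,0],"rot":[0,0,0],"hand":0.4}
    - {"xyz":[0,0,0],"rot":[0,0,0],"hand":0.5}
    - {"xyz":[0,0,0],"rot":[0,0,0],"hand":0.6}
    - {"xyz":[0,0,0],"rot":[0,0,0],"hand":0.6}
    - {"xyz":[0,0,0],"rot":[0,0,0],"hand":0.6}

```text
t: 26.0
tool_pos: [442.8, -26.2, 52.5]
eef_rot: [[0.999, -0.038, 0.0], [-0.038, -0.999, 0.0], [0.0, -0.0, -1.0]]
contact_force: [0.4, 0.3, 0.1]
opening: 55.7
```

>>> arm_command:
  deltas:
    - {"xyz":[0,0,-0.003],"rot":[0,0,0],"hand":0.6}
    - {"xyz":[0,0,-0.008],"rot":[0,0,0],"hand":0.6}
    - {"xyz":[0,0,-0.014],"rot":[0,0,0],"hand":0.6}
    - {"xyz":[0,0,-0.02],"rot":[0,0,0],"hand":0.6}
    - {"xyz":[0,0,-0.025],"rot":[0,0,0],"hand":0.6}
    - {"xyz":[0,0,-0.025],"rot":[0,0,0],"hand":0.6}
    - {"xyz":[0,0,-0.025],"rot":[0,0,0],"hand":0.6}
    - {"xyz":[-0.01,0,-0.015],"rot":[0,0,0],"hand":0.6}
    - {"xyz":[-0.01,0,-0.005],"rot":[0,0,0],"hand":0.6}
    - {"xyz":[0,0,0],"rot":[0,0,0],"hand":0.6}

```text
t: 27.25
tool_pos: [422.3, -25.4, 192.8]
eef_rot: [[0.999, -0.038, 0.001], [-0.038, -0.999, -0.0], [0.001, 0.0, -1.0]]
contact_force: [-0.2, -0.4, 0.4]
opening: 55.9
```

```bash
python3 st.py
python3 - <<'E'
from station import arm
from h import *
a=arm.camera("scene")["frame"]; cv2.imwrite("pics/scene12.png",a)
b=arm.camera("top")["frame"]; cv2.imwrite("pics/top12.png",b)
overlay(a,'s',(180,120,480,300),2.6,[],"pics/q1.png")
overlay(b,'t',(200,90,500,300),2.6,[],"pics/q2.png")
E
```

```text
27.25 [422.3 -25.4 192.8] yaw -2.174537640209394 pitch 0.029240274794187674 tilt -0.0030722569533987824 rod [422.3 -25.4 151.8] trough rod [572.2 -31.1 151.9] [-0.17   0.177  2.007  0.     0.958  1.439] [-0.2 -0.4  0.4] 55.859790818461164
```

View pics/q1.png

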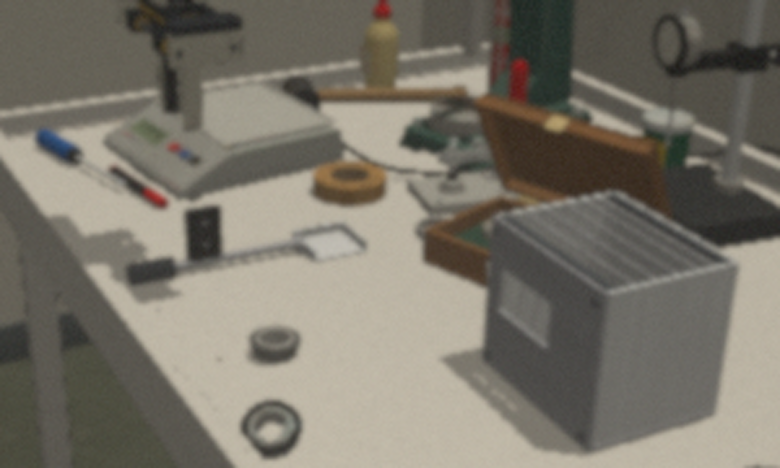

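View pics/q2.png

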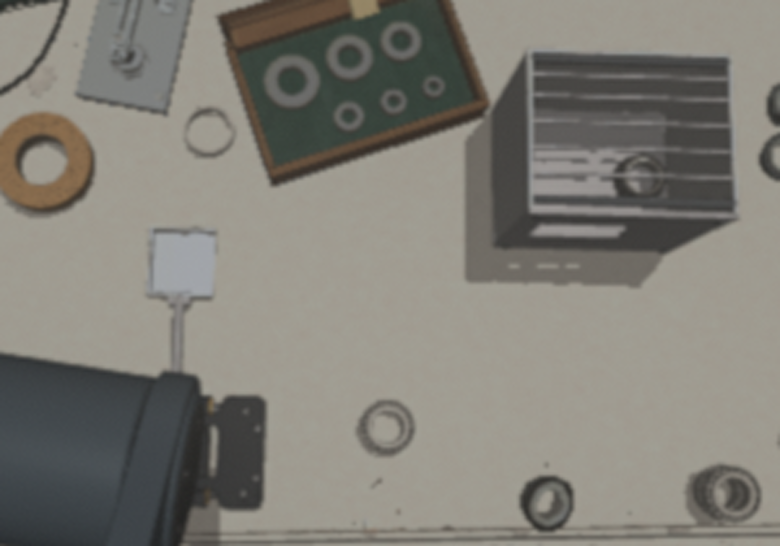

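Run:
```python
from h import *
a,b=cv2.imread("pics/top0.png"),cv2.imread("pics/top12.png")
d=cv2.absdiff(a,b).max(2)
for n,(x,y) in dict(tape=(216,152),ring=(348,254),r2=(410,283),spare=(479,279),thin=(281,141),glassring=(511,259)).items(): print(n,d[y-20:y+20,x-20:x+20].mean().round(1),np.percentile(d[y-20:y+20,x-20:x+20],98))
from station import arm
print(arm.job_done())
```

```text
tape 11.4 15.0
ring 12.8 15.0
r2 12.0 15.0
spare 11.5 15.0
thin 12.5 15.0
glassring 12.8 15.0
the job is handed in; nothing more can be done
None
```

The bearing is in the wash cabinet, and the empty boat is standing on the table near its old place with the gripper clear. I gripped the boat by its plate and slid it level through the slot. I tipped it 49° to its open side until the bearing dropped, then levelled it, drew it out, set it down and let go. The job was handed in at about 27 s of the 67 s allowed.

- **Bearing and boat:** The last pictures show the bearing lying on the cabinet floor and the trough empty. The boat stands upright on the table.
- **Clearance at the slot:** The readings taken after each slide in and out showed no contact force beyond the boat's own weight. In the pictures the trough passed with about 7–10 mm to spare on each side. I have no direct check that nothing touched during the slides themselves.
- **Other things on the table:** Comparing the first and last top pictures, the tape roll, rings and spare bearing had not moved. The only difference was a slight, even brightness change over the whole picture.
- **Disagreement:** The two cameras differed by about 5 mm in x (forward) on where the boat and cabinet were. I went by the boat's position relative to the slot within each picture, where the two agreed to 1–2 mm.

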